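# Check the specimen cases for a loose catch

## Task

Before the three specimen cases are put away, check their catches: from left to right, tug each lid upward by its steel pull. Where a lid comes up instead of being held, lay it down again and push its blue flap against the case until it snaps home; do not throw any lid wide open. Finish with all three lids down and caught, and leave the other things on the bench where they stand.

Things in the scene. Friction and masses are not known exactly. Their poses are not given: they have to be found in the camera images.
- case_left: The left specimen case: low clear plastic box with a clear hinged lid, specimens inside, 120 x 151 x 37 mm (x, y, z), fixed to the bench. Origin at the centre of its underside; x points from its front (pull and catch, facing the robot) to the lid's hinge at the back; y along the width; z up. Any number of the three cases may have a loose catch, even none.
- case_left_handle (a point): Middle of the round steel pull bow on the left case's lid: a bar 10 mm thick, 66 mm long along the case's y, its axis 18 mm above the lid's top (55 mm above the bench when shut), 40 mm in front of the case's origin. Pinch it from above with the fingers in front of and behind it. Moves with the lid; the lid's axes.
- case_left_lid (a joint): Opening of the left lid, rad: 0 = down, grows as the front rises; hinge line along the case's y, 59 mm behind the case's origin, 34 mm above the bench. Falls shut when let go. Snapped, it lifts only through its play, to about 0.033 (3 to 4 mm at the front), and then holds 30 N and more; loose, a pull of 2 N on the bow lifts it freely.
- case_left_flap (a point): Push point on the front face of the left case's blue snap flap: a plate 40 mm wide (case y) hanging from the lid's front edge, 36 down to 8 mm above the bench, its face 66 mm in front of the case's origin when home; the point is mid-width, 16 mm above the bench. Grey cheeks guard its sides (to 30 mm from the middle), their fronts 2 mm behind its face; the bench in front is free.
- case_left_catch (a joint): Angle of the left flap about its top edge, rad: 0 = snapped home, its nose under a ridge on the case, lid held; 0.25 = loose, lower edge about 6 mm out, holding nothing. It settles to one of these ends within 0.2 s of the start. With the lid down, a push of about 6 N toward the case on its lower half snaps it over, against a firm stop; 25 N does no harm.
- case_middle: The middle specimen case: low clear plastic box with a clear hinged lid, specimens inside, 120 x 151 x 37 mm (x, y, z), fixed to the bench. Origin at the centre of its underside; x points from its front (pull and catch, facing the robot) to the lid's hinge at the back; y along the width; z up. Any number of the three cases may have a loose catch, even none.
- case_middle_handle (a point): Middle of the round steel pull bow on the middle case's lid: a bar 10 mm thick, 66 mm long along the case's y, its axis 18 mm above the lid's top (55 mm above the bench when shut), 40 mm in front of the case's origin. Pinch it from above with the fingers in front of and behind it. Moves with the lid; the lid's axes.
- case_middle_lid (a joint): Opening of the middle lid, rad: 0 = down, grows as the front rises; hinge line along the case's y, 59 mm behind the case's origin, 34 mm above the bench. Falls shut when let go. Snapped, it lifts only through its play, to about 0.033 (3 to 4 mm at the front), and then holds 30 N and more; loose, a pull of 2 N on the bow lifts it freely.
- case_middle_flap (a point): Push point on the front face of the middle case's blue snap flap: a plate 40 mm wide (case y) hanging from the lid's front edge, 36 down to 8 mm above the bench, its face 66 mm in front of the case's origin when home; the point is mid-width, 16 mm above the bench. Grey cheeks guard its sides (to 30 mm from the middle), their fronts 2 mm behind its face; the bench in front is free.
- case_middle_catch (a joint): Angle of the middle flap about its top edge, rad: 0 = snapped home, its nose under a ridge on the case, lid held; 0.25 = loose, lower edge about 6 mm out, holding nothing. It settles to one of these ends within 0.2 s of the start. With the lid down, a push of about 6 N toward the case on its lower half snaps it over, against a firm stop; 25 N does no harm.
- case_right: The right specimen case: low clear plastic box with a clear hinged lid, specimens inside, 120 x 151 x 37 mm (x, y, z), fixed to the bench. Origin at the centre of its underside; x points from its front (pull and catch, facing the robot) to the lid's hinge at the back; y along the width; z up. Any number of the three cases may have a loose catch, even none.
- case_right_handle (a point): Middle of the round steel pull bow on the right case's lid: a bar 10 mm thick, 66 mm long along the case's y, its axis 18 mm above the lid's top (55 mm above the bench when shut), 40 mm in front of the case's origin. Pinch it from above with the fingers in front of and behind it. Moves with the lid; the lid's axes.
- case_right_lid (a joint): Opening of the right lid, rad: 0 = down, grows as the front rises; hinge line along the case's y, 59 mm behind the case's origin, 34 mm above the bench. Falls shut when let go. Snapped, it lifts only through its play, to about 0.033 (3 to 4 mm at the front), and then holds 30 N and more; loose, a pull of 2 N on the bow lifts it freely.
- case_right_flap (a point): Push point on the front face of the right case's blue snap flap: a plate 40 mm wide (case y) hanging from the lid's front edge, 36 down to 8 mm above the bench, its face 66 mm in front of the case's origin when home; the point is mid-width, 16 mm above the bench. Grey cheeks guard its sides (to 30 mm from the middle), their fronts 2 mm behind its face; the bench in front is free.
- case_right_catch (a joint): Angle of the right flap about its top edge, rad: 0 = snapped home, its nose under a ridge on the case, lid held; 0.25 = loose, lower edge about 6 mm out, holding nothing. It settles to one of these ends within 0.2 s of the start. With the lid down, a push of about 6 N toward the case on its lower half snaps it over, against a firm stop; 25 N does no harm.
- buds: Bystander: clear tub of cotton buds, 77 mm wide, 80 mm high, to the right of the cases; origin at the centre of its underside.
- dish: Bystander: shallow clear dish, 60 mm wide, 13 mm high, to the right of the cases; origin at the centre of its underside.
- blower: Bystander: black rubber air blower with a red nozzle, standing, 47 mm wide, 100 mm high, to the right of the cases; origin at the centre of its underside.

How it is judged:
By the outcome, as a careful person would: the job done as asked, in the order asked, and still so for the second after the job is handed in, with the robot touching nothing.
It also fails if it takes over 72 s, if anything falls off the work surface, if the arm or the gripper's body presses on something with over 40 N, if the wrist force passes 120 N, or if a joint passes its speed limit or range.

## Robot

A 7-joint arm with a two-finger parallel gripper is mounted at the origin on a cart in front of the work surface, level with it; the furniture and walls round the work are solid. World frame = base frame: x ahead of the robot, y to its left, z up, the work surface at z = 0. Lengths are in m, angles in degrees, forces in N, time in s.
With the tool pointing down it reaches from about 0.35 to 0.775 m from the base axis. Payload 3.1 kg.
Tool frame: the origin (TCP) lies on the centre line of the jaws, within the pads' length; the fingertips stand 17 mm ahead of it and the grasp point (between the pads) lies 2 mm behind it (robot.tip_reach is the distance from the TCP to the fingertips, in m); z points along the fingers, y is the direction in which the jaws open and shut (so a half turn about z gives the same grasp; the last joint's range is limited). The gripper opens to 85 mm and grips with 20 to 120 N. Pads are 22 mm wide; open, the fingers measure 114 mm over their backs; the gripper's body (76 mm by 85 mm) begins 54 mm behind the grasp point. The pads swing forward as they close: fully open they stand 13 mm farther back than shut.
Start: joints at [61.667, 17.813, 0.802, 86.603, -0.252, 75.585, -1.558], TCP at [0.241, -0.495, 0.248] pointing down, gripper open.
Joint ranges: [-154.91, 154.91], [-16.99, 109.72], [-72.82, 74.43], [7.12, 147.25], [-82.49, 262.49], [11.32, 116.49], [-174.64, 174.64]. Speed limits (degrees/s): [159.86, 159.86, 180, 180, 180, 180, 180].

## Interface

Orientations are given as [roll, pitch, yaw] about the fixed x, y, z axes, in that order (R = Rz(yaw) Ry(pitch) Rx(roll)).
In Python, from station import robot, fingers, vision, workorder, recognise gives the robot as it stands. Calls block until the motion is done:
- robot.move_to(position, orientation): joint-space move of the TCP to a pose.
- robot.line_to(position, orientation=None, velocity=0.15, f_stop=None): straight line of the TCP; orientation=None keeps the orientation; velocity is the mean speed in m/s. With f_stop (N) it stops when the force on the tool has changed by that much, and returns True; else False.
- robot.move_j(angles): joint-space move.
- fingers.gripper_to(opening, force=None): opening from 0.0 (shut) to 1.0 (fully open); force is the grip in N (None keeps the last); returns when the fingers have stopped.
- robot.pause(seconds).
- robot.inverse_kinematics(position, orientation): joint angles nearest the present ones, or None.
- vision.grab_frame(name): name is "side" or "top" or "wrist"; returns the picture (400x640x3 uint8, red, green, blue); there is no depth.
- vision.calibration(name): a dict with "mtx" (3x3 intrinsics, pixels), "k1" (the pictures are not rectified: a ray, as slopes to the right and down, at radius r is drawn at 1 + k1 r^2 times it, then the intrinsics apply), "extrinsics" (4x4, takes a point from world to camera coordinates); the wrist camera has in their place "T_tool_cam" (4x4, takes a point from camera to tool coordinates, whose origin is the TCP and whose axes are the flange's). Camera axes: x right, y up, looking along -z (the intrinsics and any distortion apply to the point x, -y, -z); pixel columns grow to the right and rows downward; lengths in m; the calibration is good to about 2 mm. A picture is of the moment at which its call begins: read the wrist's pose just before it. calibration takes no time and is no camera call.
A pose or a line that the arm cannot do raises robot.PlanningError and nothing moves.
- workorder.close_job(): hands the job in, once; it reports no verdict.
Trained networks look in the newest picture that a camera, given by its name, has taken for a name from the list of things; names that differ only in an ending like _2 or _b are one class to them, and where a whole thing is asked for, a point or a joint stands for the part that bears it (a point fixed in the world has none). Each returns a list of dicts, best first, with "p" (0 to 1); they miss things now and then, are a little off and sometimes report something else, mostly with a low value. They report only what shows in the picture. A call takes as long as a camera call.
- recognise(label, camera): "rect" ([centre column, centre row, width, height] in pixels, round what is visible of it).
Readings, each from a call of its own:
- robot.current_time_s(): time.
- robot.current_joint_positions(): joint angles.
- robot.current_dq(): joint speeds.
- robot.current_joint_torque(): joint torques, N m.
- robot.current_tool_pos(): TCP position.
- robot.current_eef_rot(): TCP orientation.
- robot.current_contact_force(): force on the tool from outside, world axes, zero at the start.
- robot.current_torque(): the same for the moment, N m.
- robot.current_finger_gap(): opening from 0.0 (shut) to 1.0 (fully open).
Only numpy, scipy, OpenCV 4.12 (cv2) and the standard library are available. Lean on these libraries where they do the work, as an engineer would, in place of code of your own. Each camera call takes 0.05 s, during which the arm holds its last target. There are 200 camera calls.

## Working session

There is one attempt and no reset: what is moved stays moved. The work goes in short steps, each a Python script; the robot and the scene stay as the last script left them, time stands still between calls to the robot, and variables do not carry over. Pictures are saved under pics/ and viewed, about 8 in all and at most 12, crops included, and the job is handed in when it is done.

```bash
ls; mkdir -p pics; cat > h.py <<'E'
from station import robot, fingers, vision, workorder, recognise
import numpy as np, cv2
def ray(cam,u,v,c=None):
    c=c or vision.calibration(cam); K=np.array(c["mtx"]); k=c["k1"]
    d=np.array([(u-K[0,2])/K[0,0],(v-K[1,2])/K[1,1]]); s=d.copy()
    for _ in range(20): s=d/(1+k*(s@s))
    E=np.array(c["extrinsics"]); R=E[:3,:3]; t=E[:3,3]
    return -R.T@t, R.T@np.array([s[0],-s[1],-1])
def onz(cam,u,v,z):
    o,d=ray(cam,u,v); return o+d*(z-o[2])/d[2]
def proj(cam,P):
    c=vision.calibration(cam); K=np.array(c["mtx"]); E=np.array(c["extrinsics"])
    p=E[:3,:3]@np.array(P)+E[:3,3]; s=np.array([p[0],-p[1]])/-p[2]; s=s*(1+c["k1"]*(s@s))
    return K[:2,:2]@s+K[:2,2]
E
python3 - <<'E'
from h import *
for c in("top","side"):
    im=vision.grab_frame(c); cv2.imwrite(f"pics/{c}0.png",im[:,:,::-1])
    for n in("left","middle","right"):
        for s in("","_handle","_flap"):
            for r in recognise(f"case_{n}{s}",c)[:3]:
                u,v=r["rect"][:2]; print(c,n+s,round(r["p"],2),np.round(r["rect"]),onz(c,u,v,{"":.037,"_handle":.055,"_flap":.02}[s])[:2].round(3))
print(robot.current_time_s())
E
```

```text
pics
top left_handle 0.98 [182. 188.  47.  40.] [0.533 0.29 ]
top left_handle 0.63 [249. 215.  10.   6.] [0.444 0.068]
top left_flap 0.63 [185. 206.  13.   4.] [0.478 0.289]
top middle 0.68 [248. 197.  45.  42.] [0.507 0.076]
top middle_handle 0.76 [250. 198.  43.  39.] [0.502 0.067]
top middle_flap 0.58 [248. 214.   7.   6.] [0.452 0.075]
top right 0.6 [313. 197.  45.  44.] [ 0.512 -0.141]
top right_handle 0.7 [310. 195.  43.  38.] [ 0.515 -0.131]
top right_handle 0.36 [182. 189.  50.  44.] [0.528 0.289]
side left 0.63 [292. 172.  35.  17.] [0.54  0.239]
side left_handle 0.72 [291. 171.  27.  13.] [0.525 0.199]
side left_handle 0.3 [364. 261.  15.  41.] [ 0.531 -0.571]
side left_flap 0.74 [363. 261.  18.  40.] [ 0.555 -0.515]
side middle 0.83 [299. 192.  40.  24.] [ 0.506 -0.007]
side middle 0.47 [298. 257.  21.   9.] [ 0.383 -0.48 ]
side middle_handle 0.61 [296. 188.  41.  17.] [ 0.497 -0.005]
side right 0.71 [314. 211.  38.  26.] [ 0.512 -0.191]
1.0
```

```bash
python3 - <<'E'
import cv2
a=cv2.imread("pics/top0.png")[150:240,140:360]
cv2.imwrite("pics/topz.png",cv2.resize(a,None,fx=3.6,fy=3.6,interpolation=cv2.INTER_CUBIC))
E
```

```text
(no output)
```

View pics/topz.png

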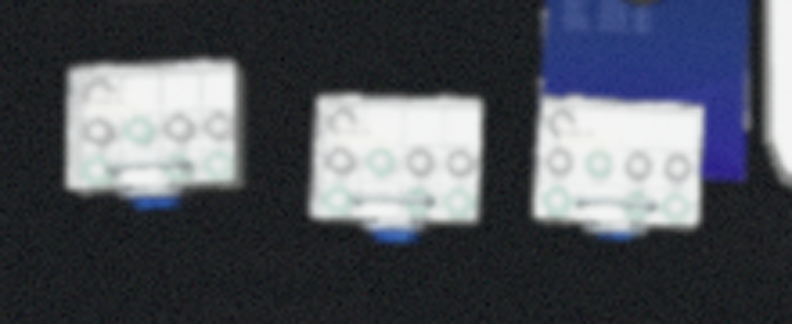

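View pics/side0.png

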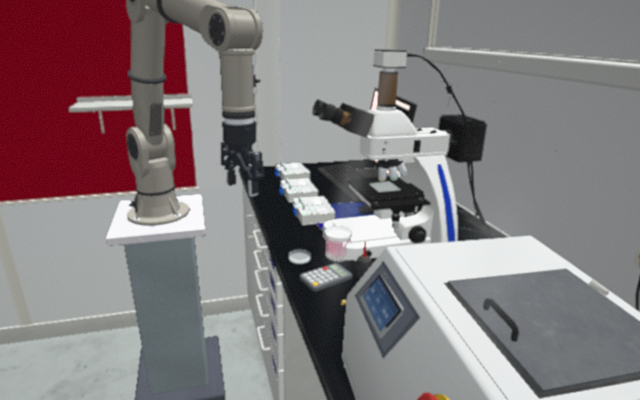

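The top crop shows three white cases with corners in crop pixels: left (67,66)-(240,188), middle (316,96)-(482,220), right (540,98)-(703,226). The blue flaps are at the lower edges, and the side view agrees. Next I take coarse poses from the corners and then a wrist view of each.

```bash
python3 - <<'E'
from h import *
C={"left":[(67,66),(238,60),(241,186),(67,190)],"middle":[(317,96),(483,98),(480,221),(309,219)],"right":[(542,98),(703,103),(700,227),(533,221)]}
for n,q in C.items():
    P=np.array([onz("top",140+(u+.5)/3.6-.5,150+(v+.5)/3.6-.5,.037)[:2] for u,v in q])
    ctr=P.mean(0); f=P[:2].mean(0)-P[2:].mean(0); l=(P[0]+P[3]-P[1]-P[2])/2
    print(n,ctr.round(3),np.hypot(*f).round(3),np.hypot(*l).round(3),"yaw",np.degrees(np.arctan2(f[1],f[0])).round(1),np.degrees(np.arctan2(-l[0],l[1])).round(1))
    for rpy in([180,0,90],[180,0,-90],):
        h=ctr-.04*f/np.hypot(*f)
        print(rpy,robot.inverse_kinematics([*h,.2],rpy))
print(robot.current_eef_rot(), vision.calibration("wrist"))
E
```

```text
left [0.548 0.297] 0.119 0.159 yaw 5.0 2.7
[180, 0, 90] [  6.68943812  36.91459376 -61.9341467   83.44570455  32.66817133
  79.07779845 -56.53945905]
[180, 0, -90] [  6.61106017  36.82539859 -61.74683415  83.44842792  32.53568858
  79.01553616 123.5557453 ]
middle [0.52  0.069] 0.117 0.156 yaw 0.0 0.2
[180, 0, 90] [ 23.79078832  16.59456164 -41.63124743  99.63560479  11.78860486
  68.2310775  -21.0593973 ]
[180, 0, -90] [ 37.35286283  22.67915833 -61.51122603  99.24958005  21.03691989
  70.74168628 150.58658145]
right [ 0.52  -0.138] 0.118 0.153 yaw -1.9 -1.1
[180, 0, 90] [ 35.3229848   15.74853936 -26.29133863  98.05538994   7.4539477
  67.92573758   7.07712055]
[180, 0, -90] [  17.62852239   13.98729632   -4.52354013   98.7125209     1.18362903
   67.34639627 -167.21736452]
[1.79994972e+02 2.65948283e-04 2.59455730e+01] {'mtx': array([[329.08144294,   0.        , 318.87389894],
       [  0.        , 329.08144294, 193.80348055],
       [  0.        ,   0.        ,   1.        ]]), 'k1': -0.05478661825058386, 'T_tool_cam': array([[ 5.47072450e-05,  9.65382846e-01,  2.60837033e-01,
         6.53184548e-02],
       [ 9.99999845e-01, -1.97345737e-04,  5.20658249e-04,
         3.36408026e-04],
       [ 5.54109619e-04,  2.60836964e-01, -9.65382707e-01,
        -1.25601133e-01],
       [ 0.00000000e+00,  0.00000000e+00,  0.00000000e+00,
         1.00000000e+00]])}
```

```bash
cat >> h.py <<'E'
from scipy.spatial.transform import Rotation as Rot
def wcal():
    c=dict(vision.calibration("wrist")); T=np.eye(4); T[:3,:3]=Rot.from_euler("xyz",robot.current_eef_rot(),degrees=True).as_matrix(); T[:3,3]=robot.current_tool_pos()
    c["extrinsics"]=np.linalg.inv(T@np.array(c["T_tool_cam"])); return c
def wz(c,u,v,z):
    o,d=ray(0,u,v,c); return o+d*(z-o[2])/d[2]
def look(tag):
    c=wcal(); im=vision.grab_frame("wrist"); cv2.imwrite(f"pics/w_{tag}.png",im[:,:,::-1])
    np.save(f"pics/w_{tag}.npy",c["extrinsics"])
    for s,z in(("",.037),("_handle",.055),("_flap",.02)):
        for r in recognise(f"case_{tag}{s}","wrist")[:3]:
            u,v,w,h=r["rect"]; print(tag+s,round(r["p"],2),np.round(r["rect"]),wz(c,u,v,z)[:2].round(4),[wz(c,*q,z)[:2].round(4).tolist() for q in((u-w/2,v-h/2),(u+w/2,v+h/2))])
E
python3 - <<'E'
from h import *
print(robot.current_finger_gap())
robot.move_to([.508,.294,.25],[180,0,93])
print(robot.current_time_s(),robot.current_joint_positions(),robot.current_tool_pos())
look("left")
E
```

```text
0.997598251842681
3.925 [  6.40673588  34.75148152 -62.65184189  78.68206906  30.60994563
  84.55846675 -51.77434239] [0.50883973 0.29272393 0.2497673 ]
left 0.97 [353. 163. 130. 142.] [0.5429 0.302 ] [[0.4732, 0.3695], [0.6212, 0.2267]]
left_handle 0.72 [350. 164. 127. 143.] [0.5389 0.3032] [[0.4747, 0.3679], [0.6111, 0.231]]
left_flap 0.59 [294. 168.  13.  43.] [0.4806 0.2899] [[0.4727, 0.3132], [0.4888, 0.2659]]
```

View pics/w_left.png

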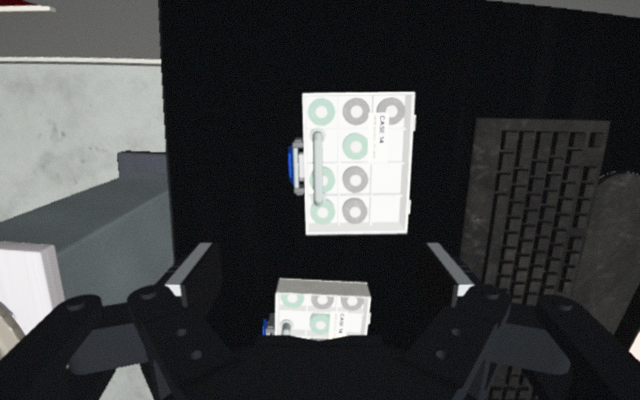

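The wrist view shows the left case at about (303-415, 93-235). Its bow runs from (317,133) to (319,204), and the blue flap is at (293,166).

```bash
cat > fit.py <<'E'
from h import *
def meas(tag,bow,corners,d=None):
    c=dict(vision.calibration("wrist")); c["extrinsics"]=np.load(f"pics/w_{tag}.npy")
    a,b=[wz(c,*p,.055)[:2] for p in bow]; e=a-b
    print(tag,"bow mid",((a+b)/2).round(4),"len",np.hypot(*e).round(3),"yaw",np.degrees(np.arctan2(-e[0],e[1])).round(1))
    P=np.array([wz(c,*p,.037)[:2] for p in corners]) # FL,BL,BR,FR
    f=(P[1]+P[2]-P[0]-P[3])/2; l=(P[0]+P[1]-P[2]-P[3])/2; fy=np.degrees(np.arctan2(f[1],f[0])); ly=np.degrees(np.arctan2(-l[0],l[1]))
    print("ctr",P.mean(0).round(4),"size",np.hypot(*f).round(3),np.hypot(*l).round(3),"yaw",fy.round(1),ly.round(1),"handle",(P.mean(0)-.04*f/np.hypot(*f)).round(4))
E
python3 - <<'E'
from fit import *
meas("left",[(317.5,131),(319.5,205)],[(303,93),(415,93),(409,235),(304,236)])
import cv2
im=cv2.imread("pics/w_left.png")[80:250,270:440]
cv2.imwrite("pics/wlz.png",cv2.resize(im,None,fx=3.5,fy=3.5,interpolation=cv2.INTER_CUBIC))
E
```

```text
left bow mid [0.5077 0.2969] len 0.074 yaw 4.4
ctr [0.5489 0.2966] size 0.114 0.151 yaw 3.2 3.6 handle [0.5089 0.2943]
```

View pics/wlz.png

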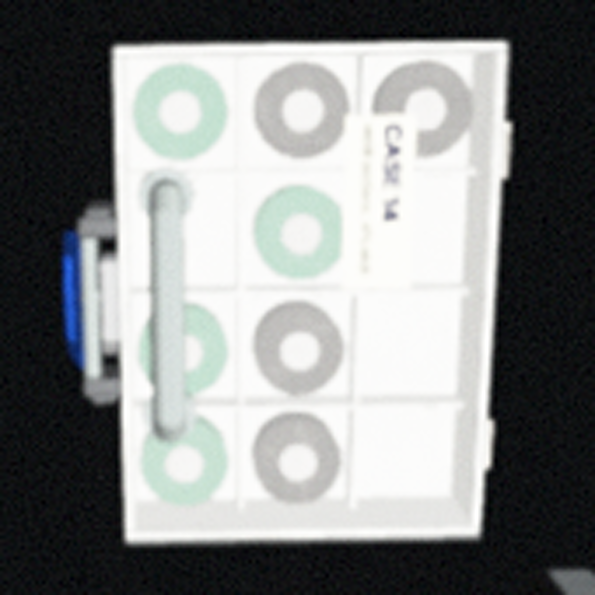

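```bash
cat >> h.py <<'E'
def tug(x,y,yaw,zg=.060):
    """grip bow, pull up, report; lays lid down again and releases"""
    o=[180,0,90+yaw]
    robot.line_to([x,y,.10],o,.25); fingers.gripper_to(.45,30)
    robot.line_to([x,y,zg],o,.12); fingers.gripper_to(0.,35)
    f0=np.array(robot.current_contact_force()); p0=np.array(robot.current_tool_pos())
    print("gap mm",robot.current_finger_gap()*85,"p0",p0.round(4),"f0",f0.round(1),"t",robot.current_time_s())
    hit=robot.line_to([p0[0],p0[1],p0[2]+.012],o,.03,f_stop=12)
    robot.pause(.15)
    p=np.array(robot.current_tool_pos()); f=np.array(robot.current_contact_force())
    print("stopped",hit,"rise mm",((p-p0)[2]*1e3).round(1),"df",(f-f0).round(1),"gap",robot.current_finger_gap()*85)
    return p0,o
def lower(p0,o):
    robot.line_to(p0,o,.04); fingers.gripper_to(.45,30); robot.line_to([p0[0],p0[1],.12],o,.2)
    print("t",robot.current_time_s(),"f",np.round(robot.current_contact_force(),1))
E
python3 - <<'E'
from h import *
tug(.508,.295,4)
E
```

```text
gap mm 8.417015304221943 p0 [0.5074 0.2956 0.061 ] f0 [-3.9 -0.2  5.3] t 6.25
stopped True rise mm 4.2 df [ 6.3  2.6 -9. ] gap 8.520092655972835
```

Left is held: it stopped after 4 mm of play with 9 N of load. I lower it, release, and look at the middle case.

```bash
python3 - <<'E'
from h import *
lower([.5074,.2956,.061],[180,0,94])
robot.line_to([.480,.069,.25],[180,0,90],.3)
print(robot.current_time_s(),np.round(robot.current_joint_positions(),0))
look("middle")
cv2.imwrite("pics/wmz.png",cv2.resize(cv2.imread("pics/w_middle.png")[70:260,250:480],None,fx=3,fy=3,interpolation=cv2.INTER_CUBIC))
E
```

```text
t 7.8417 f [-0.2 -0.2  0.6]
8.8667 [ 42.  23. -69.  95.  22.  78. -30.]
middle 0.85 [355. 168. 125. 146.] [0.5155 0.0727] [[0.4517, 0.146], [0.5875, -0.0095]]
middle_handle 0.87 [354. 168. 133. 144.] [0.5129 0.0757] [[0.4487, 0.1441], [0.5852, -0.0008]]
middle_handle 0.23 [338. 302.  75.  75.] [ 0.4994 -0.0743] [[0.4584, -0.0283], [0.5437, -0.1245]]
middle_flap 0.92 [295. 169.  11.  46.] [0.4519 0.0684] [[0.4463, 0.0932], [0.4576, 0.0427]]
```

View pics/wmz.png

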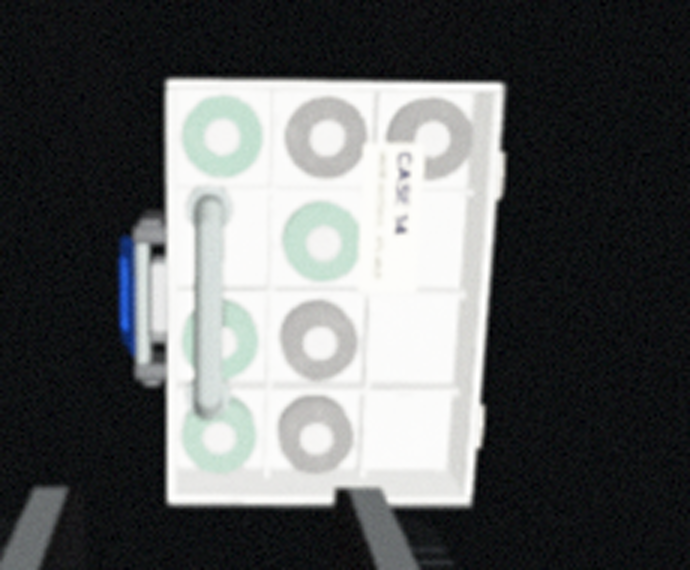

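The middle bow runs from (319.3,135.3) to (319.3,208) in full-frame pixels.

```bash
python3 - <<'E'
from fit import *
meas("middle",[(319.3,135.3),(319.3,208)],[(305.3,96.7),(417.7,98),(407.3,237.7),(306,237.3)])
meas("left",[(317.7,132),(319,204)],[(302.3,93),(415,92.3),(407,234),(306.5,235)])
E
```

```text
middle bow mid [0.4788 0.071 ] len 0.073 yaw 0.1
ctr [0.5204 0.0692] size 0.112 0.149 yaw -0.2 -0.1 handle [0.4804 0.0693]
left bow mid [0.5076 0.2969] len 0.072 yaw 3.9
ctr [0.5488 0.2974] size 0.111 0.15 yaw 3.4 3.8 handle [0.5088 0.295 ]
```

```bash
python3 - <<'E'
from h import *
tug(.479,.070,0)
print(np.round(robot.current_joint_positions(),0))
E
```

```text
gap mm 8.12541927535391 p0 [0.4791 0.0703 0.0608] f0 [-3.  -0.5  6.5] t 10.8833
stopped True rise mm 3.2 df [ 5.8  0.5 -9. ] gap 8.473422590830697
[ 33.  34. -58. 109.  35.  57. -41.]
```

Net pull is only about 2.5 N, because closing preloaded the lid by +6.5 N. That makes the result ambiguous, so I pull further.

```bash
cat >> h.py <<'E'
def more(p0,o,dz=.014,fs=12):
    hit=robot.line_to([p0[0],p0[1],p0[2]+dz],o,.03,f_stop=fs); robot.pause(.2)
    print("more",hit,"rise mm",((robot.current_tool_pos()[2]-p0[2])*1e3).round(1),"f",np.round(robot.current_contact_force(),1),"gap",robot.current_finger_gap()*85,robot.current_time_s())
E
python3 - <<'E'
from h import *
more([.4791,.0703,.0608],[180,0,90])
E
```

```text
more False rise mm 14.7 f [ 8.3  1.4 -5.4] gap 8.428050130006044 12.0333
```

The middle lid comes up (14.7 mm at only 5 N, bow still gripped), so it is loose. The left tug was therefore equally inconclusive. I'll lay the middle lid down, go back and tug left properly, then go on in order.

```bash
sed -i 's/f_stop=12)$/f_stop=24)/' h.py; python3 - <<'E'
from h import *
lower([.4791,.0703,.0608],[180,0,90])
robot.move_to([.508,.2955,.12],[180,0,94])
tug(.508,.2955,4)
print(robot.current_contact_force(),np.round(robot.current_joint_positions(),0))
cv2.imwrite("pics/w_lift.png",vision.grab_frame("wrist")[:,:,::-1])
E
```

```text
t 13.3833 f [ 0.6 -0.2 -0.6]
gap mm 8.407627635597757 p0 [0.5074 0.2961 0.061 ] f0 [-2.8 -0.7  5.4] t 15.6083
stopped False rise mm 12.7 df [ 7.2  3.2 -8.9] gap 8.05483133272361
[ 4.40884836  2.48025479 -3.55793598] [  3.  43. -55.  92.  38.  65. -57.]
```

Left is loose too: it rose 12.7 mm at about 3.5 N. I lay it down and snap its flap.

```bash
cat >> h.py <<'E'
def snap(cx,cy,yaw):
    """push flap of case with origin (cx,cy) home with the shut fingers"""
    a=np.array([np.cos(np.radians(yaw)),np.sin(np.radians(yaw))]); c=np.array([cx,cy]); o=[180,0,90+yaw]
    P=lambda d,z:[*(c-d*a),z]
    robot.line_to(P(.118,.12),o,.25); fingers.gripper_to(0.,30)
    robot.line_to(P(.118,.028),o,.15)
    f0=np.array(robot.current_contact_force())
    hit=robot.line_to(P(.055,.028),o,.035,f_stop=16); robot.pause(.15)
    p=np.array(robot.current_tool_pos()); print("push",hit,"d mm",((c-p[:2])@a*1e3).round(1),"z",p[2].round(4),"df",(np.array(robot.current_contact_force())-f0).round(1))
    return P,o
E
python3 - <<'E'
from h import *
lower([.5074,.2961,.061],[180,0,94])
P,o=snap(.548,.298,4)
cv2.imwrite("pics/w_push.png",vision.grab_frame("wrist")[:,:,::-1])
print(robot.current_time_s())
E
```

```text
t 17.6833 f [-0.1  0.1 -0.4]
push True d mm 81.0 z 0.0259 df [-1.3  0.1  0.3]
20.75
```

View pics/w_push.png

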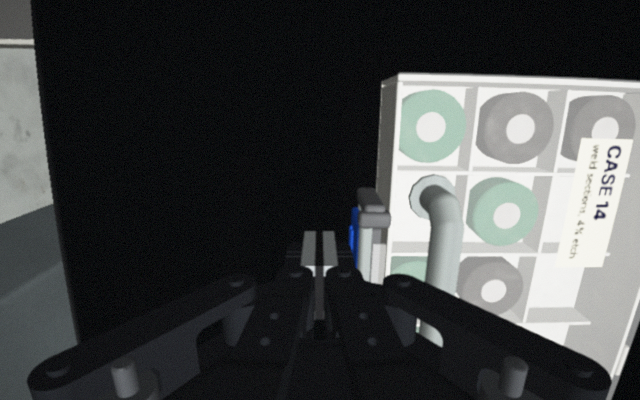

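The shut fingers stand at the flap's lower part. They stopped 81 mm from the origin, where a home face (66 mm) plus half a finger pair (14.5 mm) would put them. I push once more and check with a re-tug.

```bash
cat >> h.py <<'E'
def again(P,o):
    hit=robot.line_to(P(.070,.028),o,.035,f_stop=18); p=np.array(robot.current_tool_pos())
    print("again",hit,p.round(4),"f",np.round(robot.current_contact_force(),1))
    robot.line_to(P(.118,.028),o,.15); robot.line_to(P(.118,.12),o,.25)
E
python3 - <<'E'
from h import *
a=np.array([np.cos(np.radians(4)),np.sin(np.radians(4))]);P=lambda d,z:[*(np.array([.548,.298])-d*a),z];o=[180,0,94]
again(P,o)
p0,o=tug(.508,.2955,4)
print(robot.current_contact_force())
lower(p0,o)
E
```

```text
again True [0.4672 0.2913 0.0252] f [-0.6 -0.5  0.2]
gap mm 8.558702797252625 p0 [0.5074 0.2961 0.061 ] f0 [-3.  -0.4  5.4] t 23.8083
stopped True rise mm 3.4 df [ 5.6  2.2 -7. ] gap 8.437280990755534
[ 2.58128967  1.85695544 -1.62385123]
t 25.3667 f [-0.1  0.2  0. ]
```

Left is now held: the tug met the 24 N stop at 3.4 mm, where it rose freely before. Next I tug the middle again in order, snap it, and re-check.

```bash
python3 - <<'E'
from h import *
robot.move_to([.479,.070,.12],[180,0,90])
p0,o=tug(.479,.070,0); lower(p0,o)
P,o=snap(.5195,.070,0); again(P,o)
p0,o=tug(.479,.070,0); lower(p0,o)
robot.line_to([.480,-.138,.25],[180,0,88],.3)
look("right"); print(np.round(robot.current_joint_positions()),robot.current_time_s())
cv2.imwrite("pics/wrz.png",cv2.resize(cv2.imread("pics/w_right.png")[70:260,250:480],None,fx=3,fy=3,interpolation=cv2.INTER_CUBIC))
E
```

```text
gap mm 8.655239447235385 p0 [0.4791 0.0703 0.0608] f0 [-1.9 -0.3  6.2] t 27.5917
stopped False rise mm 12.7 df [  8.2   1.1 -11.6] gap 8.440492722979805
t 29.6167 f [ 0.3  0.1 -0.4]
push True d mm 80.8 z 0.026 df [-0.6 -0.  -0.4]
again True [0.4387 0.0693 0.0254] f [-1.   0.3  0.1]
gap mm 8.771866326745469 p0 [0.4791 0.0703 0.0608] f0 [-2.9 -0.4  6.3] t 35.6583
stopped True rise mm 3.6 df [ 5.6  1.2 -8.1] gap 8.49993646670994
t 37.2083 f [-0.8  0.1 -0.4]
right 0.66 [356. 166. 122. 145.] [ 0.5169 -0.1326] [[0.4569, -0.0583], [0.5845, -0.2157]]
right_handle 0.89 [356. 166. 125. 140.] [ 0.5147 -0.1293] [[0.4568, -0.061], [0.5798, -0.2054]]
right_handle 0.59 [359.  19. 121.  36.] [0.5188 0.0041] [[0.4654, 0.0209], [0.5736, -0.0124]]
right_flap 0.57 [297. 171.   2.  38.] [ 0.4539 -0.1387] [[0.4538, -0.1176], [0.4541, -0.1605]]
[ 63.  24. -66.  93.  22.  78.  -8.] 38.375
```

View pics/wrz.png

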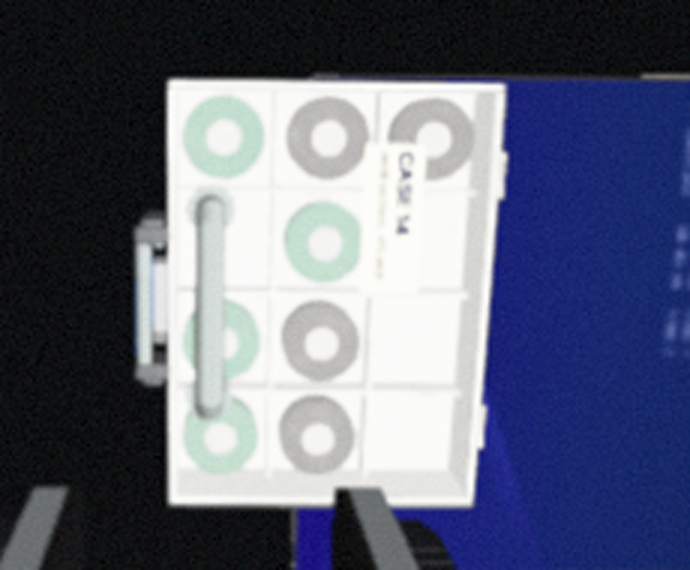

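The middle is held now. On the right case almost no blue shows, so its flap looks home. Its bow is at crop (210,196)-(209,415). I tug it next.

```bash
python3 - <<'E'
from fit import *
meas("right",[(320,135.3),(319.7,208.3)],[(305.8,96.7),(418,98),(407.7,238),(306.2,238)])
p0,o=tug(.480,-.137,-2); print(robot.current_contact_force()); lower(p0,o)
robot.line_to([p0[0],p0[1],.25],o,.2)
E
```

```text
right bow mid [ 0.4792 -0.1347] len 0.073 yaw -2.0
ctr [ 0.5205 -0.138 ] size 0.112 0.149 yaw -2.0 -2.1 handle [ 0.4805 -0.1366]
gap mm 8.103669682554624 p0 [ 0.4795 -0.137   0.0608] f0 [-4.   0.7  6.1] t 40.1917
stopped True rise mm 3.3 df [ 7.9 -1.  -8.1] gap 8.261556498816194
[ 3.92930409 -0.29508573 -1.98525824]
t 41.7333 f [-0.   1.  -0.4]
```

The right lid is held at 3.3 mm. I take one last look at all three before handing in.

```bash
python3 - <<'E'
from h import *
robot.move_to([.42,-.30,.30],[180,0,60])
z=lambda i:cv2.resize(i[150:240,140:360],None,fx=3.4,fy=3.4,interpolation=cv2.INTER_CUBIC)
im=vision.grab_frame("top")[:,:,::-1]
cv2.imwrite("pics/end.png",np.ascontiguousarray(z(im))); print(robot.current_time_s())
E
```

```text
43.3333
```

View pics/end.png

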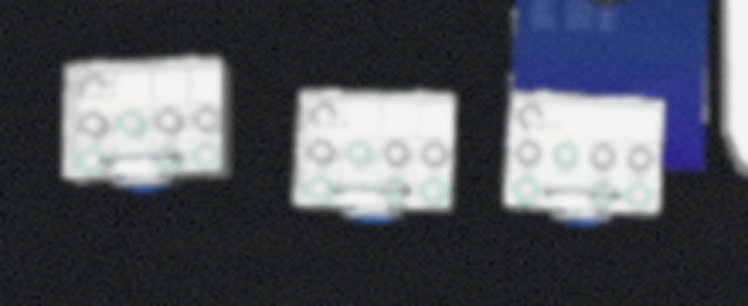

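All three lids are down. The left (145,187) and middle (372,217) flaps now show only the thin blue strip that the right one (582,222) showed from the start.

```bash
python3 -c "
from h import *
workorder.close_job()"
```

```text
the job is handed in; nothing more can be done
```

All three lids are down and caught, and I handed the job in at about 43 s with the gripper clear of everything.

| Case | First proper tug | Action | Last check |
|---|---|---|---|
| Left | Loose, rose 12.7 mm at about 3.5 N | Laid down, flap snapped home | Re-tug stopped at 3.4 mm |
| Middle | Loose, rose 12–15 mm at about 5 N | Laid down, flap snapped home | Re-tug stopped at 3.6 mm |
| Right | Held, stopped at 3.3 mm | None needed | Flap looked home in the wrist view |

- **Stops:** The stops in the table are where the pull met the 24 N force-change limit. They match the 3 to 4 mm play of a snapped catch.
- **Order:** My first tug on the left case used too low a force stop, and I wrongly took it as held. I found this on the middle case. I then laid the middle lid down without snapping it and went back to the left. From there I ran the full check again: left, middle, right. So the middle lid was lifted once before the left one was fixed.
- **Final picture:** It shows all three lids shut and all three flaps with the same thin blue edge. It does not cover the tub, dish and blower, so I did not check those by eye. The arm passed well above the bench there and felt no unexpected contact.

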